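Put a crusty loaf under the warming cover

ROBOT

A 6-joint arm with a two-finger parallel gripper is mounted at the origin on the work surface. World frame = base frame: x ahead of the robot, y to its left, z up, the work surface at z = 0. Lengths are in mm, angles in rad, forces in N, time in s.
With the tool pointing down it reaches from about 275 to 825 mm from the base axis. Payload 5.2 kg.
Tool frame: the origin (TCP) lies at the very end of the fingers, on their centre line; the grasp point (between the pads) lies 19 mm behind it; z points along the fingers, y is the line along which they close (so a half turn about z gives the same grasp; the last joint's range is limited). The gripper opens to 93 mm and grips with 3 to 60 N. Pads are 15 mm wide; open, the fingers measure 128 mm over their backs; the gripper's body (75 mm by 188 mm) begins 65 mm behind the grasp point.
Start: joints at [-0.203, 0.259, 1.535, -0, 1.348, -0.203], TCP at [550.005, 0.023, 218.653] pointing down, gripper open.
Joint ranges: [-3.14, 3.14], [-0.91, 2.08], [0.19, 2.58], [-1.22, 4.36], [0.22, 2.71], [-3.12, 3.12]. Speed limits (rad/s): [2.57, 2.57, 3.14, 3.14, 3.14, 3.14].

INTERFACE

Orientations are given as [roll, pitch, yaw] about the fixed x, y, z axes, in that order (R = Rz(yaw) Ry(pitch) Rx(roll)).
In Python, from bench import robot gives the robot as it stands. The module is installed in compiled form; this text tells all that it offers. Calls block until the motion is done:
- robot.move_ptp(position, orientation): joint-space move of the TCP to a pose.
- robot.move_linear(position, ori=None, speed=150, f_stop=None): straight line of the TCP; ori=None keeps the orientation; speed is the mean speed in mm/s. With f_stop (N) it stops when the force on the tool has changed by that much, and returns True; else False.
- robot.move_j(angles): joint-space move.
- robot.move_gripper(opening): opening from 0.0 (shut) to 1.0 (fully open); the grip force is fixed at half the most; returns when the fingers have stopped.
- robot.sleep(seconds).
- robot.inverse_kinematics(position, orientation): joint angles nearest the present ones, or None.
- robot.get_image(name): name is "scene" or "side" or "wrist"; returns a dict with "img" (420x560x3 uint8, blue, green, red), "fovy" (degrees; the focal length in pixels is half the picture's height over the tangent of half this angle, whatever the lens; pixels are square), "cx", "cy" (the principal point, pixels), "k1" (the pictures are not rectified: a ray, as slopes to the right and down, at radius r is drawn at 1 + k1 r^2 times it, then the intrinsics apply), "eye" and "orientation" of the camera in the world. Camera axes: x right, y down, z forward; pixel columns grow to the right and rows downward; lengths in mm; the calibration is good to about 2 mm. A picture is of the moment at which its call begins. There is no depth.
A pose or a line that the arm cannot do raises robot.MotionError and nothing moves.
- robot.hand_in(): hands the job in; it is judged then, once.
Readings, each from a call of its own:
- robot.current_t(): time.
- robot.current_qpos(): joint angles.
- robot.current_joint_vel(): joint speeds.
- robot.current_joint_efforts(): joint torques, N m.
- robot.current_tcp_pos(): TCP position.
- robot.current_eef_rot(): TCP orientation.
- robot.current_contact_force(): force on the tool from outside, world axes, zero at the start.
- robot.current_ft_torque(): the same for the moment, N m.
- robot.current_gripper_width(): opening from 0.0 (shut) to 1.0 (fully open).
- robot.current_finger_force(): force on a finger pad.
Only numpy, scipy, OpenCV 4.12 (cv2) and the standard library are available. Lean on these libraries where they do the work, as an engineer would, in place of code of your own. Each camera call takes 0.05 s, during which the arm holds its last target. There are 200 camera calls.

TASK

Keep the loaf warm: slide it across the board, flat and without gripping it, to the middle of the dark warming plate and square with the plate, pushing gently because more than about 12 N crushes the crust. Then swing the clear cover down until it is shut, without slamming it. Last, push the sprung regulator knob down and turn it a quarter turn clockwise to its last mark, and let it spring back up; leave the other bread and the things on the table where they are.

Things in the scene. Friction and masses are not known exactly. Their poses are not given: they have to be found in the camera images.
- station: Bread-warming station fixed on the table: flat metal deck 300 mm (its x) by 660 mm (its y) by 30 mm high. Origin at the centre of its underside, on the table; its x axis points from its front edge (robot side) to its hinge side, its y axis along its length. On the deck, all flush: a maple cutting board (from y = +35 to +320 mm), the dark square warming plate (y = -170 to +30 mm) and the regulator knob (y = -255 mm). It does not move; its place and yaw differ from run to run.
- plate_mid (a point): Centre of the dark warming plate, 200 by 200 mm, flush with the deck top (30 mm above the table). Axes as the station. The loaf's centre must end above it.
- loaf_mid (a point): Centre (half-way up) of the tin loaf, a rigid block with rounded edges 140 mm long (its x axis) by 90 mm wide (its y axis) by 60 mm high, 0.25 to 0.5 kg, friction coefficient on the deck at most about 1. It starts on the maple board, its long axis within about 0.35 rad of the station's x axis, 190 to 290 mm from the plate towards the station's +y. It is the only large loaf.
- loaf: The same tin loaf; origin at the centre of its underside. Crushed by more than 12 N from the robot.
- cover (a joint): Opening angle of the clear cover (rad): 0 shut (level, 115 mm above the table, over the plate), about 1.3 to 1.5 at the start (standing nearly upright). Stiff hinge with friction of 0.5 N m: it stays where it is left. It shuts by swinging its free edge towards the station's front (-x) and down; push it on its outer face, which looks to the station's +x when open and up when shut. The shut cover clears the loaf by 22 mm.
- cover_hinge (a point): Middle of the cover's hinge line, 115 mm above the table at station x = +125 mm; the line runs along the station's y. A hinge post stands at each end of it, 110 mm either side, 126 mm tall.
- cover_edge (a point): Middle of the cover's free edge, a steel bar 10 mm thick, 200 mm from the hinge line. The cover is a clear flat panel 200 by 200 mm, 6 mm thick (this point and the hinge line lie in its mid-plane).
- regulator_push (a joint): How far the regulator knob is pushed down (m): 0 up, 0.008 fully down; spring, 3.5 N to start and 9 N fully down. It must be at least 6 mm down while it leaves the off position; up, a latch blocks turning. It springs back by itself when released once turned more than about 65 degrees.
- regulator_turn (a joint): Turn of the regulator knob (rad), clockwise seen from above: 0 off (grip bar along the station's x axis), 1.571 at the last mark (bar along the station's y axis); stop at 2.1. Stays where it is left.
- regulator_grip (a point): Centre of the knob's grip bar, on the turning axis, when up 58.5 mm above the table. The bar is 46 mm long, 13 mm wide, 26 mm high (13 mm above and below this point) and stands on a round skirt 52 mm across and 6 mm thick. This point turns with the knob; its x axis runs along the bar. Pushing down on bar or skirt pushes the knob down.
- roll: Small round bread roll, 58 mm across and 40 mm high, on the board near its hinge side; leave it.
- heel: Cut end of a loaf, 30 by 75 by 50 mm high, on the board near its hinge side; leave it.
- jam_jar: Jar 68 mm across, 95 mm high, behind the station; leave it.
- pepper_mill: Pepper mill 54 mm across, 152 mm high, behind the station; leave it.
- cup: White mug 76 mm across, 80 mm high, behind the station; leave it.
- bread_knife: Bread knife 320 mm long lying on the table past the knob end of the station; leave it.
- bowl: White bowl 110 mm across, 50 mm high, on the table past the board end of the station; leave it.

How it is judged (in metres and radians):
On the way, in this order (a step that is already met when the one before it is completed fails the run):
1. the loaf lies in the middle of the warming plate, square with it, at rest (x of loaf_mid in the frame of station between -0.055 and 0.015 m and y of loaf_mid in the frame of station between -0.105 and -0.035 m and angle between the x axis of loaf_mid and the x axis of station, either way round below 0.3 rad and linear speed of loaf below 0.01 m/s), for 0.3 s.
2. the cover is shut (value of joint cover below 0.08 rad), for 0.2 s.
3. the knob is pushed down and turning away from off (value of joint regulator_push above 0.004 m and value of joint regulator_turn above 0.3 rad).
At the end, for the whole second after the job is handed in: Loaf at rest on the warming plate: centre within 35 mm of the plate centre along each plate side, long axis within 0.3 rad of the station x axis; cover shut (under 0.08 rad); knob turned 1.27 to 1.87 rad clockwise from off and sprung back up (under 1.5 mm down) (all of step 1 and value of joint cover below 0.08 rad and value of joint regulator_turn between 1.27 and 1.87 rad and value of joint regulator_push below 0.0015 m); the robot touches nothing.
It fails at once if the robot presses on the loaf with more than 12 N (contact force between any of the fingers, the arm and loaf above 12 N).
It fails at once if the loaf is lifted off the deck or tipped (angle between loaf's own z axis and vertical above 0.15 rad or height (world z) of loaf above 0.045 m).
It fails at once if the cover is slammed (swings shut faster than 2.5 rad/s) (velocity of joint cover below -2.5 rad/s).
It fails at once if other bread or a thing on the table is displaced by more than 30 mm (distance of any of roll, heel, jam_jar, pepper_mill, cup, bread_knife, bowl from where it was at the start of the episode above 0.03 m).
It also fails if it takes over 72 s, if anything falls off the work surface, if the arm or the gripper's body presses on something with over 40 N, if the wrist force passes 120 N, or if a joint passes its speed limit or range.

## Working session

There is one attempt and no reset: what is moved stays moved. The work goes in short steps, each a Python script; the robot and the scene stay as the last script left them, time stands still between calls to the robot, and variables do not carry over. Pictures are saved under pics/ and viewed, at most 10 in all, crops included, and the job is handed in when it is done.

```bash
mkdir -p pics; cat > h.py <<'E'
import numpy as np, cv2, pickle
from scipy.spatial.transform import Rotation as R
def cam(im):
    H=im['img'].shape[0]; f=H/2/np.tan(np.radians(im['fovy'])/2)
    K=np.array([[f,0,im['cx']],[0,f,im['cy']],[0,0,1.]]); D=np.array([im['k1'],0,0,0,0.])
    o=np.array(im['orientation'],float)
    M=o if o.shape==(3,3) else R.from_euler('xyz',o).as_matrix()
    return K,D,M,np.array(im['eye'],float)
def rays(im,px):
    K,D,M,e=cam(im)
    n=cv2.undistortPoints(np.array(px,float).reshape(-1,1,2),K,D).reshape(-1,2)
    d=np.c_[n,np.ones(len(n))]@M.T
    return e,d
def onplane(im,px,z):
    e,d=rays(im,px); return e+d*((z-e[2])/d[:,2])[:,None]
def proj(im,P):
    K,D,M,e=cam(im); c=(np.atleast_2d(P)-e)@M
    return cv2.projectPoints(c.reshape(-1,1,3),np.zeros(3),np.zeros(3),K,D)[0].reshape(-1,2)
E
python3 - <<'E'
from h import *
from bench import robot
for n in ['scene','side','wrist']:
    im=robot.get_image(n); cv2.imwrite(f'pics/{n}0.png',im['img']); pickle.dump(im,open(f'{n}0.pkl','wb'))
    print(n,{k:v for k,v in im.items() if k!='img'})
print(robot.current_t(),robot.current_eef_rot())
E
```

```text
scene {'fovy': 55.893812901978755, 'cx': 268.21250425275855, 'cy': 213.75284024823802, 'k1': -0.10909320091059008, 'eye': array([1294.92310099,  609.1912078 ,  834.98783496]), 'orientation': array([-2.24093336, -0.02170183,  2.27843608])}
side {'fovy': 43.69556665295451, 'cx': 278.7850542995079, 'cy': 206.74118088315208, 'k1': -0.10578240054799753, 'eye': array([  430.26116216, -1043.06781896,  1093.04728656]), 'orientation': array([-2.31211848, -0.01112728, -0.15738932])}
wrist {'fovy': 60.023115185228136, 'cx': 273.9223029789119, 'cy': 203.97757186865883, 'k1': 0.0012212397679478822, 'eye': array([549.76362332,  70.27295323, 384.37715165]), 'orientation': array([2.89214390e+00, 6.32652774e-04, 3.33548073e-04])}
0.15 [-3.14032887e+00 -7.91267258e-04  1.57108893e+00]
```

View pics/scene0.png

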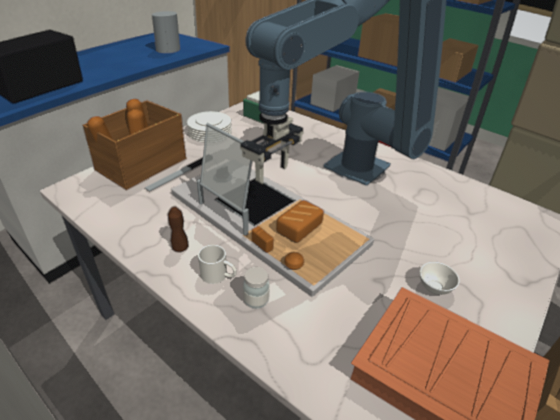

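View pics/side0.png

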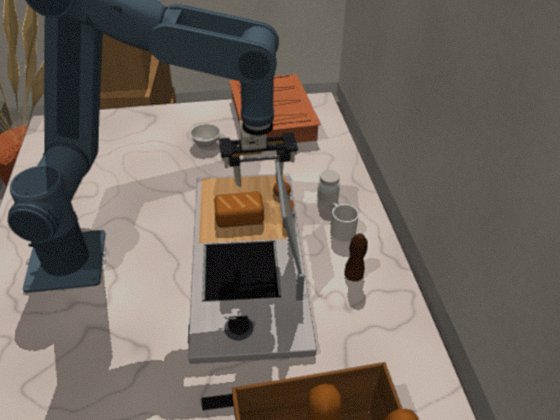

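Side view: the dark plate has corners near (206,243), (275,241), (281,298), (203,299), the loaf is at (239,210), the knob at (238,325), and the cover's free edge runs from about (277,165) to (300,275). Scene view: the loaf is at (300,220), and the cover edge runs from about (207,125) to (250,160).

```bash
cat > m.py <<'E'
from h import *
im=pickle.load(open('side0.pkl','rb')); g=im['img']; hsv=cv2.cvtColor(g,cv2.COLOR_BGR2HSV)
def big(m,roi):
    z=np.zeros_like(m); x0,y0,x1,y1=roi; z[y0:y1,x0:x1]=m[y0:y1,x0:x1]
    c=max(cv2.findContours(z,cv2.RETR_EXTERNAL,cv2.CHAIN_APPROX_NONE)[0],key=cv2.contourArea); return c
pl=big((hsv[...,2]<45).astype(np.uint8),(190,235,300,308))
r=cv2.minAreaRect(onplane(im,pl.reshape(-1,2),30)[:,:2].astype(np.float32)); print('plate',r)
bd=big(((hsv[...,1]>70)&(hsv[...,0]<25)&(hsv[...,2]>60)).astype(np.uint8),(190,170,300,245))
r=cv2.minAreaRect(onplane(im,bd.reshape(-1,2),30)[:,:2].astype(np.float32)); print('board',r)
lf=big(((hsv[...,1]>175)&(hsv[...,0]<16)).astype(np.uint8),(205,185,268,235))
print('loaf bbox',cv2.boundingRect(lf)); 
for q in [(190,170,300,245)]:pass
kn=big((hsv[...,2]<60).astype(np.uint8),(215,306,265,345)); print('knob',cv2.boundingRect(kn),cv2.contourArea(kn))
k=onplane(im,kn.reshape(-1,2),45)[:,:2].astype(np.float32); print(cv2.minEnclosingCircle(k))
v=g.copy()
for c in (pl,bd,lf,kn): cv2.drawContours(v,[c],-1,(0,255,0),1)
a=cv2.resize(v[155:365,180:320],None,fx=2.8,fy=2.8,interpolation=cv2.INTER_CUBIC)
s=pickle.load(open('scene0.pkl','rb'))['img']
b=cv2.resize(s[110:300,165:385],(400,345),interpolation=cv2.INTER_CUBIC)
b=cv2.copyMakeBorder(b,0,a.shape[0]-345,0,0,cv2.BORDER_CONSTANT)
cv2.imwrite('pics/c1.png',np.hstack([a,b])); print(a.shape)
E
python3 m.py
```

```text
plate ((486.95281982421875, -127.29606628417969), (194.39500427246094, 190.3127899169922), 85.53721618652344)
board ((514.0724487304688, 120.22114562988281), (286.645263671875, 252.08599853515625), 85.89988708496094)
loaf bbox (215, 192, 49, 35)
knob (225, 316, 29, 24) 475.0
((459.945068359375, -318.0971374511719), 35.51612854003906)
(588, 392, 3)
```

View pics/c1.png

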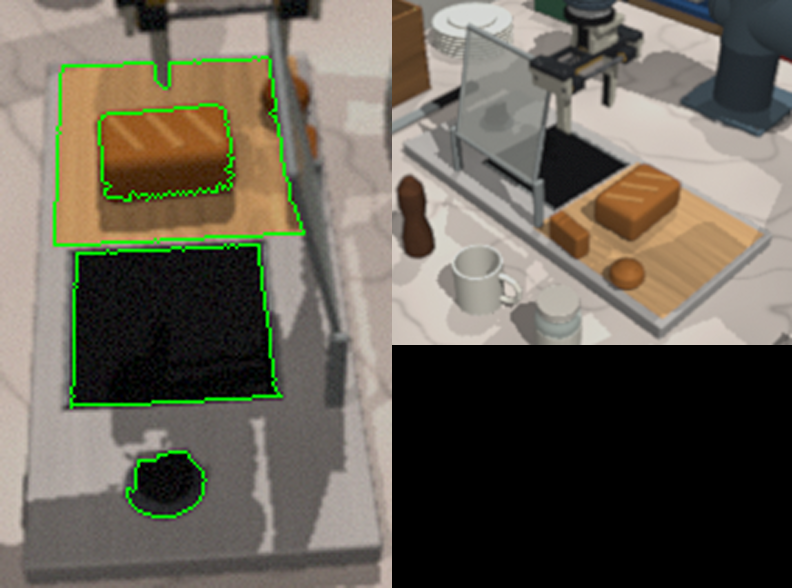

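View pics/wrist0.png

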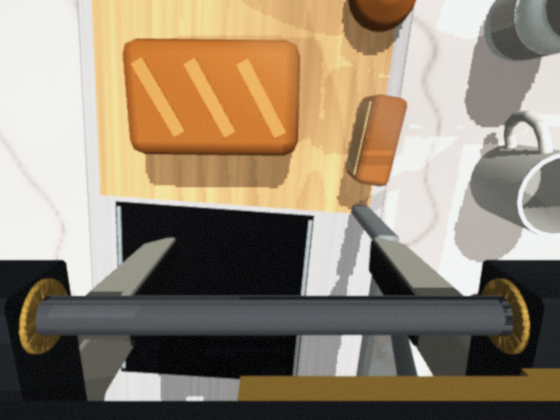

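Crop and wrist view: the plate, board and loaf outlines fit well. In the wrist picture the loaf spans (125,38)–(298,155), nearly square with the board. The plate's top edge runs (117,202)–(313,217), and the heel is at (380,140), clear of the loaf.

```bash
cat > m2.py <<'E'
from h import *
w=pickle.load(open('wrist0.pkl','rb')); sd=pickle.load(open('side0.pkl','rb')); sc=pickle.load(open('scene0.pkl','rb'))
hsv=cv2.cvtColor(w['img'],cv2.COLOR_BGR2HSV)
m=((hsv[...,1]>150)&(hsv[...,0]<14)).astype(np.uint8); m[:, :110]=0; m[:,310:]=0; m[170:]=0
m=cv2.morphologyEx(m,cv2.MORPH_CLOSE,np.ones((9,9)))
c=max(cv2.findContours(m,cv2.RETR_EXTERNAL,cv2.CHAIN_APPROX_NONE)[0],key=cv2.contourArea)
print('loaf px',cv2.boundingRect(c))
for z in (80,90): print('loaf',z,cv2.minAreaRect(onplane(w,c.reshape(-1,2),z)[:,:2].astype(np.float32)))
p=onplane(w,[(117,202),(313,217),(97,0),(102,195)],30); print(p.round(1))
for a,b in ((0,1),(2,3)): d=p[b]-p[a]; print(np.degrees(np.arctan2(d[1],d[0])),np.hypot(*d[:2]))
# deck corners side (top face): front-left far(50,65)c front-near (25,570)c , right-near (380,548)c
q=np.array([(47,65),(25,570),(380,550)])/2.8+[180,155]
p=onplane(sd,q,30); print('deck',p.round(1))
# knob bar top / skirt via circle at 38..45
for z in (40,45,71): print('knob',onplane(sd,[(np.array([166,484])/2.8+[180,155]),(np.array([166,478])/2.8+[180,155])],z).round(1))
# cover edge ends: scene crop corners (468,28),(550,65) of 400/220 scale ; side crop far(273,10) near(340,335)
f=220/400
A=[(165+(468-392)*f,110+28*190/345),(165+(550-392)*f,110+65*190/345)]
B=[(180+340/2.8,155+335/2.8),(180+273/2.8,155+10/2.8)]
e1,d1=rays(sc,A)
e2,d2=rays(sd,B)
for a,b in zip(d1,d2):
    M=np.c_[a,-b]; t=np.linalg.lstsq(M,e2-e1,rcond=None)[0]; print('edge',(e1+a*t[0]).round(1),(e2+b*t[1]).round(1))
E
python3 m2.py
```

```text
loaf px (124, 39, 175, 116)
loaf 80 ((500.23443603515625, 79.90408325195312), (88.22789001464844, 137.74490356445312), 89.40203857421875)
loaf 90 ((501.8616943359375, 79.587646484375), (85.32923889160156, 133.21942138671875), 89.40203857421875)
[[391.9 -18.   30. ]
 [589.2 -33.6  30. ]
 [393.9 165.1  30. ]
 [377.7 -10.8  30. ]]
-4.518679945822341 197.9199739206837
-95.24154932560398 176.67896633000353
deck [[ 385.7  273.3   30. ]
 [ 338.4 -378.8   30. ]
 [ 630.8 -402.9   30. ]]
knob [[ 461.7 -318.    40. ]
 [ 462.4 -311.9   40. ]]
knob [[ 461.6 -321.4   45. ]
 [ 462.2 -315.4   45. ]]
knob [[ 460.8 -339.3   71. ]
 [ 461.4 -333.4   71. ]]
edge [ 524.9 -294.7  266. ] [ 599.5 -342.7  241.4]
edge [595.2 -32.6 316.3] [596.1 -33.1 315.8]
```

```bash
cat > p1.py <<'E'
from h import *
from bench import robot
Y=np.pi/2; s=-0.0785
robot.move_gripper(0.5)
robot.move_ptp([497,172,200],[np.pi,0,Y-0.01])
robot.move_linear([497,172,50],speed=120)
print(robot.current_contact_force())
hit=robot.move_linear([496,118,50],speed=18,f_stop=1.5)
print(hit,robot.current_tcp_pos(),robot.current_contact_force(),robot.current_t())
im=robot.get_image('wrist'); cv2.imwrite('pics/w1.png',im['img']); pickle.dump(im,open('w1.pkl','wb'))
E
python3 p1.py
```

```text
[ 0.27184628 -2.16997457 -1.43750149]
False [496.02296957 118.00529105  50.01773123] [-0.48222366 -1.44238747 -0.1169733 ] 6.35
```

```bash
cat > p2.py <<'E'
from h import *
from bench import robot
Y=np.pi/2; s=-0.0785
for y in (80,40,-20):
    x=496+(118-y)*(478-496)/195
    robot.move_linear([x,y,50],[np.pi,0,Y+s],speed=30)
    print(robot.current_tcp_pos().round(1) if hasattr(robot.current_tcp_pos(),'round') else robot.current_tcp_pos(),robot.current_contact_force())
robot.sleep(0.2)
im=robot.get_image('side'); cv2.imwrite('pics/s2.png',cv2.resize(im['img'][140:370,170:330],None,fx=2.5,fy=2.5)); pickle.dump(im,open('s2.pkl','wb'))
print(robot.current_t())
E
python3 p2.py
```

```text
[492.5  79.9  50. ] [-0.56354627 -1.65898613 -0.36588493]
[488.9  39.9  50. ] [ 0.27792076 -1.6535764  -0.59302899]
[483.3 -20.   50. ] [ 0.45894581 -0.74266563  0.61991325]
11.725
```

View pics/s2.png

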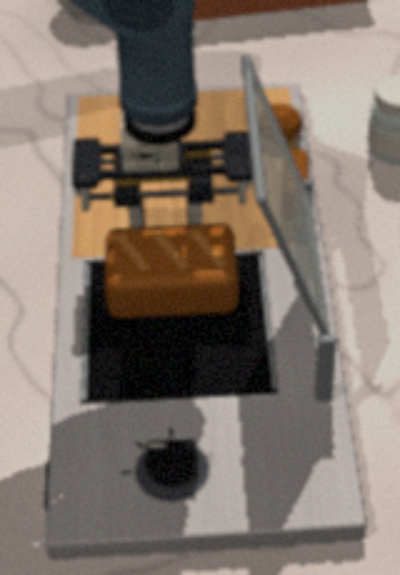

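The loaf is pushed square, with its front bottom edge at crop y≈315 and x from 106 to 238. The gripper clears the cover, and the knob is at crop (172,465).

```bash
python3 - <<'E'
from h import *
im=pickle.load(open('s2.pkl','rb'))
u=lambda x,y:(170+x/2.5,140+y/2.5)
print(onplane(im,[u(108,316),u(238,313)],32).round(1))
print(onplane(im,[u(106,245),u(238,245)],80).round(1))
print(onplane(im,[u(88,401),u(274,392),u(94,255),u(258,253)],30).round(1))
print(onplane(im,[u(138,465),u(208,465),u(172,500)],42).round(1))
E
```

```text
[[ 413.3 -107.9   32. ]
 [ 551.3 -123.8   32. ]]
[[418.7 -49.   80. ]
 [559.2 -69.6  80. ]]
[[ 385.5 -216.6   30. ]
 [ 573.  -232.6   30. ]
 [ 403.8  -13.6   30. ]
 [ 586.   -37.2   30. ]]
[[ 428.9 -309.3   42. ]
 [ 495.1 -318.9   42. ]
 [ 457.  -353.    42. ]]
```

```bash
cat > p3.py <<'E'
from h import *
from bench import robot
Y=np.pi/2; s=-0.0785; O=[np.pi,0,Y+s]
robot.move_linear([480.5,-75.8,50],O,speed=30)
robot.sleep(0.2)
im=robot.get_image('side'); pickle.dump(im,open('s3.pkl','wb'))
cv2.imwrite('pics/s3.png',cv2.resize(im['img'][140:370,170:330],None,fx=2.5,fy=2.5))
robot.move_linear([484.5,-25,50],speed=60)
ex=np.array([np.cos(s),np.sin(s),0]); H=np.array([629.6,-140.6,115])
def P(th,r=165,extra=0): return H+ex*(-r*np.cos(th)+3*np.sin(th)+17.5+extra)+[0,0,r*np.sin(th)+3*np.cos(th)]
for th,e in ((1.36,60),(1.36,0),(.7,0),(0,0)):
    print(P(th,extra=e).round(0),robot.inverse_kinematics(P(th,extra=e),O))
p=P(1.36,extra=60); 
for z in (350,370,390): print(z,robot.inverse_kinematics([p[0],p[1],z],O) is not None,robot.inverse_kinematics([p[0],20,z],O) is not None)
print(robot.current_t())
E
python3 p3.py
```

```text
[ 675. -144.  277.] [-0.37149376  0.49571017  1.0463603   0.          1.59952219 -0.29299376]
[ 616. -139.  277.] [-0.39931748  0.37895411  1.22515774  0.          1.53748081 -0.32081748]
[ 523. -132.  224.] [-0.45436481  0.23661277  1.55187359  0.          1.35310629 -0.37586481]
[ 483. -129.  118.] [-0.48496216  0.26328559  1.79541601  0.          1.08289105 -0.40646216]
350 True True
370 True True
390 True True
14.9833
```

View pics/s3.png

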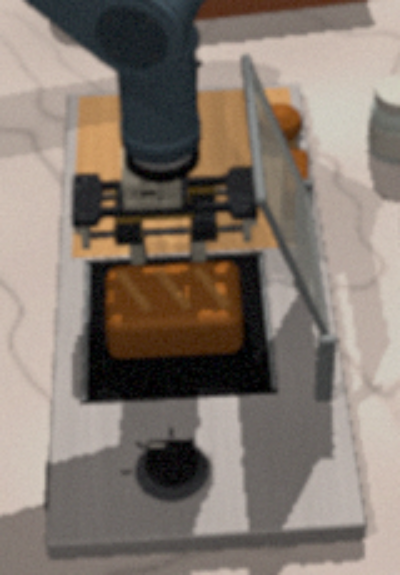

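Loaf sits centred on the plate (bottom front edge at crop y≈357, with the plate's near edge at 398), square. Next is the cover.

```bash
cat > p4.py <<'E'
from h import *
from bench import robot
Y=np.pi/2; s=-0.0785; O=[np.pi,0,Y+s]
im=pickle.load(open('s3.pkl','rb'))
print('loaf front',onplane(im,[(170+175/2.5,140+357/2.5)],32).round(1))
ex=np.array([np.cos(s),np.sin(s),0]); H=np.array([629.6,-140.6,115])
def P(th,r=165,extra=0): return H+ex*(-r*np.cos(th)+3*np.sin(th)+17.5+extra)+[0,0,r*np.sin(th)+3*np.cos(th)]
robot.move_linear([488,45,60],speed=150)
robot.move_gripper(0.0)
robot.move_linear([488,45,385],speed=250)
p=P(1.36,extra=60)
robot.move_linear([p[0],40,385],speed=250)
robot.move_linear([p[0],p[1],385],speed=250)
robot.move_linear(p,speed=120)
print('t',robot.current_t(),robot.current_contact_force())
for th in [1.45]+list(np.arange(1.3,0.05,-0.1))+[0.0]:
    h=robot.move_linear(P(th),speed=50,f_stop=25)
    print(round(th,2),h,robot.current_contact_force().round(1),robot.current_tcp_pos().round(0))
    if h: break
print(robot.current_t())
im=robot.get_image('side'); pickle.dump(im,open('s4.pkl','wb'))
cv2.imwrite('pics/s4.png',cv2.resize(im['img'][100:370,150:370],None,fx=2.2,fy=2.2))
E
python3 p4.py
```

```text
loaf front [[ 478.3 -174.1   32. ]]
t 20.7583 [ 0.66181621 -1.63570576 -1.29338705]
1.45 False [ 0.2 -2.  -0.7] [ 630. -141.  279.]
1.3 False [ 0.3 -2.2 -1.3] [ 606. -139.  275.]
1.2 False [ 0.7 -1.8 -0.7] [ 590. -137.  270.]
1.1 False [-0.9 -1.1 -1.2] [ 574. -136.  263.]
1.0 False [ 0.  -2.1 -0.7] [ 560. -135.  255.]
0.9 False [ 0.1 -2.3 -0.6] [ 547. -134.  246.]
0.8 False [-0.2 -1.9 -0.7] [ 534. -133.  235.]
0.7 False [ 0.4 -1.8 -0.7] [ 523. -132.  223.]
0.6 False [ 0.4 -3.1 -0.6] [ 512. -131.  210.]
0.5 False [-0.4 -2.2 -1.1] [ 504. -131.  196.]
0.4 False [-0.1 -2.6 -1. ] [ 496. -130.  182.]
0.3 False [-0.8 -2.7 -0.6] [ 490. -129.  166.]
0.2 False [ 0.9 -3.  -0.3] [ 486. -129.  150.]
0.1 False [-0.2 -1.7 -0.9] [ 483. -129.  134.]
0.0 True [-0.8 -2.1  5.3] [ 483. -129.  118.]
28.6583
```

View pics/s4.png

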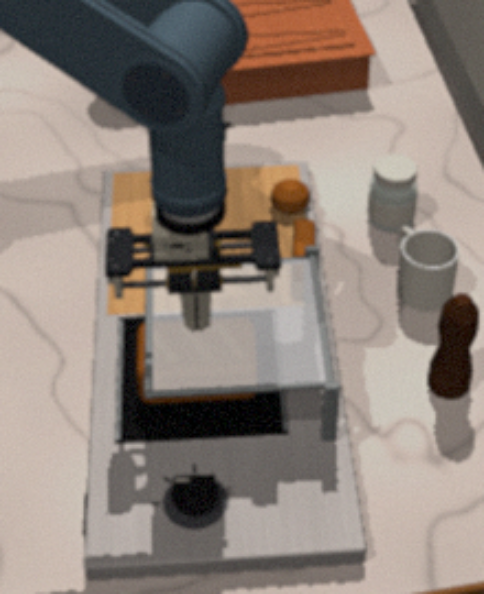

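The cover is down over the loaf with its edge bar level. The tip at 118 mm gives the mid-plane at 115 mm, so it is shut. Next, a close look at the knob.

```bash
cat > p5.py <<'E'
from h import *
from bench import robot
s=-0.0785
robot.move_linear([483,-129,220],speed=150)
robot.move_ptp([535,-320,220],[np.pi,0,s+np.pi])
robot.move_gripper(0.6)
print(robot.current_t(),robot.current_qpos())
im=robot.get_image('wrist'); pickle.dump(im,open('w5.pkl','wb')); cv2.imwrite('pics/w5.png',im['img'])
print(im['eye'],proj(im,[460,-316,58]))
E
python3 p5.py
```

```text
32.125 [-7.17777796e-01  3.90038237e-01  1.34526144e+00 -4.86810471e-06
  1.40635569e+00 -2.21001391e+00]
[ 466.95660121 -313.10637298  386.28187156] [[270.05659797 102.82169042]]
```

View pics/w5.png

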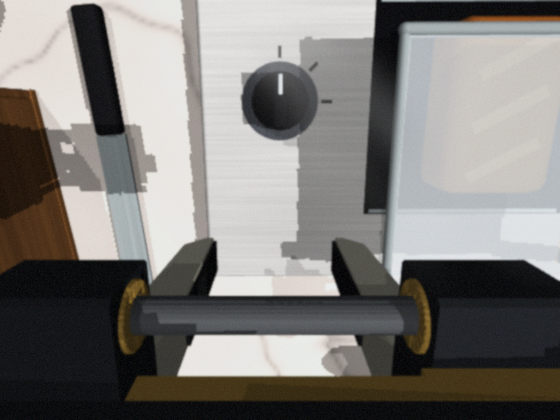

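The wrist view shows the knob skirt centred at (280,101), about 77 px across. The pointer is up (off) and the last mark is to the right at (326,101). The cover is level over the loaf.

```bash
cat > p6.py <<'E'
from h import *
from bench import robot
s=-0.0785
im=pickle.load(open('w5.pkl','rb'))
p=onplane(im,[(280.5,101),(242,101),(319,101),(279,51),(326,101)],42.5); print(p.round(1),np.hypot(*(p[1]-p[2])[:2]))
q=onplane(im,[(279,51),(326,101)],30); print(q.round(1))
K=p[0]; O=[np.pi,0,s+np.pi]
assert abs(np.hypot(*(p[1]-p[2])[:2])-52)<5
robot.move_linear([K[0],K[1],140],O,speed=150)
robot.move_linear([K[0],K[1],51],speed=80,f_stop=8)
robot.move_gripper(0.0)
print(robot.current_tcp_pos(),robot.current_gripper_width(),robot.current_finger_force(),robot.current_contact_force(),robot.current_t())
E
python3 p6.py
```

```text
[[ 458.8 -306.5   42.5]
 [ 456.1 -341.5   42.5]
 [ 461.6 -271.6   42.5]
 [ 416.5 -304.7   42.5]
 [ 462.1 -265.3   42.5]] 70.06905017919041
[[ 414.6 -304.4   30. ]
 [ 461.9 -263.5   30. ]]Traceback (most recent call last):
  File "p6.py", line 8, in <module>
    assert abs(np.hypot(*(p[1]-p[2])[:2])-52)<5
           ^^^^^^^^^^^^^^^^^^^^^^^^^^^^^^^^^^^^
AssertionError
```

```bash
python3 - <<'E'
from h import *
s=-0.0785
im=pickle.load(open('w5.pkl','rb')); Rz=np.array([[np.cos(s),np.sin(s)],[-np.sin(s),np.cos(s)]])
O=np.array([510.5,-61])
f=lambda px,z:((onplane(im,px,z)[:,:2]-O)@Rz.T).round(1)
print('plate edge y -170',f([(377,100),(366,212)],30)); print('deck end -330',f([(200,60),(205,200)],30))
print('ring',f([(242,101),(319,101),(280,62),(280,140)],34),'pointer',f([(280,74),(280,94)],71.5))
print('marks',f([(279,51),(326,101),(314,66)],30))
g=im['img'][:,:,1]; print(g[101,236:326:2],g[56:146:2,285])
E
```

```text
plate edge y -170 [[ -33.5 -157.7]
 [  76.1 -161.2]]
deck end -330 [[ -68.8 -322.7]
 [  63.5 -324.4]]
ring [[ -32.5 -284.6]
 [ -32.5 -212.8]
 [ -66.6 -249.3]
 [   3.4 -249. ]] pointer [[ -52.8 -249.8]
 [ -37.1 -249.8]]
marks [[ -76.5 -250.2]
 [ -32.6 -205.7]
 [ -63.6 -217.9]]
[217 218 201  85  50  60  54  53  29  27  24  26  30  31  33  33  32  34
  38  39  42  49  47  50  55  56  57  59  60  57  65  62  67  68  66  64
  70  78  76  77  81 116 122  76  65] [216 212 205 143 116 120 116 114  88  85  86  82  81  79  74  71  68  68
  61  58  57  55  58  55  52  52  50  46  45  43  40  43  38  39  38  34
  36  70  76  77  74  83 162 188 188]
```

```bash
cat > p6.py <<'E'
from h import *
from bench import robot
s=-0.0785
K=[459.2,-307]; O=[np.pi,0,s+np.pi]
robot.move_linear([*K,130],O,speed=150)
h=robot.move_linear([*K,51],speed=60,f_stop=8); print(h)
if not h:
    f0=robot.current_contact_force(); t0=robot.current_ft_torque()
    robot.move_gripper(0.0)
    print(robot.current_tcp_pos(),robot.current_gripper_width(),robot.current_finger_force(),robot.current_contact_force()-f0,robot.current_ft_torque()-t0,robot.current_t())
E
python3 p6.py
```

```text
False
[ 459.16413484 -308.67923177   51.13350035] 0.13785545451294315 29.95443820953369 [-0.55898975 -5.78917263 -2.17846221] [-0.87116503  0.27814355  0.03307379] 35.3333
```

```bash
cat > p7.py <<'E'
from h import *
from bench import robot
s=-0.0785
K=[459.2,-309.]
robot.move_linear([*K,51],speed=20)
print(robot.current_contact_force(),robot.current_tcp_pos())
robot.move_linear([*K,43],speed=15,f_stop=25)
print(robot.current_contact_force(),robot.current_tcp_pos(),robot.current_gripper_width())
for a in (.4,.8,1.2,1.571):
    robot.move_linear([*K,43],[np.pi,0,s+np.pi-a],speed=30)
    print(a,robot.current_contact_force().round(1),robot.current_ft_torque().round(2),robot.current_eef_rot()[2],robot.current_tcp_pos().round(1),robot.current_t())
E
python3 p7.py
```

```text
[-0.09233692 -0.99339282  0.74566432] [ 459.09841933 -308.86748244   51.09068206]
[-2.3536225   0.43425799  6.50168437] [ 459.17407014 -308.94371798   43.3519077 ] 0.13980722250976876
0.4 [-2.8 -0.2  6.5] [ 0.31  0.48 -0.12] 2.6630306342411934 [ 459.2 -309.2   43.5] 36.8167
0.8 [-3.  -1.   7.9] [ 0.06  0.56 -0.1 ] 2.263019854085848 [ 459.1 -309.3   43.5] 37.3667
1.2 [-4.  -1.3  7.8] [-0.01  0.7  -0.15] 1.863115890543615 [ 458.9 -309.5   43.5] 37.9167
1.571 [-4.  -1.8  7.7] [-0.15  0.8  -0.2 ] 1.4922140829593542 [ 458.7 -309.5   43.4] 38.4417
```

```bash
cat > p8.py <<'E'
from h import *
from bench import robot
s=-0.0785
robot.move_linear([459,-309,48],speed=20)
robot.move_gripper(0.6)
robot.move_linear([459,-309,150],speed=80)
robot.move_linear([459,-385,220],speed=150)
robot.sleep(0.5)
a=robot.get_image('wrist'); b=robot.get_image('side')
cv2.imwrite('pics/e.png',np.hstack([cv2.resize(a['img'],(400,300)),cv2.resize(b['img'][150:370,150:370],(400,400))[:300]]))
print(robot.current_t(),robot.current_contact_force())
E
python3 p8.py
```

```text
42.5667 [-0.83751342 -0.96126529  0.33914299]
```

View pics/e.png

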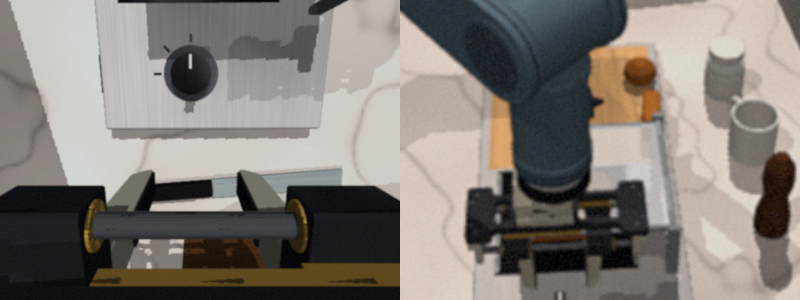

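The wrist view shows the pointer at (190,62), lined up with the last mark at (190,38). In the side view the cover is still down and nothing else has moved.

```bash
python3 -c "
from bench import robot
print(robot.hand_in())"
```

```text
the job is handed in; nothing more can be done
None
```

I handed the job in at about 43 s of the 72 s allowed, with no verdict returned: the loaf measures within about 5 mm of the plate centre and square, the cover is shut, and the knob is turned to its last mark and released (its spring-back was not measured).

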